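# Wax two sides of a bronze head's plinth on the sprung felt bar

## Task

Wax two sides of the bronze head's wooden plinth: press the side under its nose flat and centred onto the sprung felt bar, about 10 mm into the bar's travel, for about a second; then draw it off, turn the piece a quarter turn, press the side at the head's left ear against the bar in the same way, and leave the piece standing with that side flat against the felt. The glue under the head is fresh: press only by pushing on the plinth, not by the head; hold the head only lightly, to shift or turn the piece low over the bench; and be gentle, neither pushing the plinth hard nor driving the bar to the end of its travel. Keep the piece upright and leave the other tools and the wax tin where they lie.

Things in the scene. Friction and masses are not known exactly. Their poses are not given: they have to be found in the camera images.
- bust: The piece: loose square wooden plinth 110 x 110 mm, 30 mm high, small faceted bronze head glued on its middle; 0.34 to 0.48 kg in all. Origin: centre of the underside. x points where the nose points, y to the head's own left ear, z up. Push it low on the plinth's sides, e.g. with both fingertips spread; it slides and presses the bar with about 12 N and must not be pushed with over 25 N.
- head: Bronze head on the plinth. Origin: centre of the plinth's top; axes as the plinth. Shoulders 68 mm wide, 10 mm high; skull 38 mm deep (x), flat temples 36 mm apart (y), 19 to 61 mm above origin; round crown to 74 mm; nose to x = +29 mm. Grip only across the temples, under 15 N (3 to 10 N lifts the piece), to lift it a few mm and move or turn it; keep its underside under 30 mm above the bench.
- bust_front (a point): Centre of the plinth's side under the nose, 15 mm above its underside (55 mm ahead of the plinth's origin along x): the side to wax first.
- bust_left (a point): Centre of the plinth's side at the head's left ear, 15 mm above its underside (55 mm from the plinth's origin along y): the side to wax second.
- fixture: The waxing fixture, bolted to the bench: a dark steel housing 60 x 200 mm, 46 mm high, on a foot plate 240 mm long. Origin: centre of the housing's underside. Its x axis is the pressing direction, into the felt and away from the robot; y lies along the bar.
- bar_face (a point): Centre of the felt face, 15 mm above the bench, on the sprung bar (80 mm before the fixture's origin at rest); it moves with the bar. Same axes as the fixture: x into the felt. The bar is 160 mm long (along y); the felt reaches from 5 to 39 mm above the bench.
- bar (a joint): How far the felt bar is pushed in, in m: 0 at rest, stop at 0.025. A preloaded spring (3.3 N at rest, 4.8 N at 10 mm, well damped) pushes it, and the piece with it, back out when let go. A good coat needs it 6 to 16 mm in (aim for 10); past 20 mm the felt is crushed.
- wax_tin: Bystander: round metal tin, 60 mm wide, 34 mm high, beside the fixture. Origin: centre of its underside.
- chisel: Bystander: chisel with wooden handle, 235 mm long, lying at the fixture's other end. Origin: on the bench under the handle's middle.
- gouge: Bystander: dark-handled narrow chisel, 255 mm long, lying on the right. Origin: on the bench under where blade and handle join.
- screwdriver: Bystander: screwdriver with blue handle, lying on the left. Origin: under its middle.
- putty_knife: Bystander: putty knife with wooden handle, 220 mm long, lying on the left. Origin: under its middle.
- mallet: Bystander: wooden mallet, block head 75 x 110 mm, 75 mm high, lying far right. Origin: under the head's centre.
Mind the look-alikes: they are no part of the job. What is shaped like the bust but green or turquoise is not meant.

How it is judged:
On the way, in this order (a step that is already met when the one before it is completed fails the run):
1. the side under the nose is pressed flat on the felt bar, the bar 6 to 16 mm in, for half a second (value of joint bar between 0.006 and 0.016 m and x of bust_front in the frame of bar_face between -0.004 and 0.01 m and y of bust_front in the frame of bar_face between -0.035 and 0.035 m and angle between the x axis of bust and the x axis of bar_face, either way round below 0.07 rad), for 0.5 s.
2. the side at the head's left ear is pressed flat on the felt bar, the bar 6 to 16 mm in, for half a second (value of joint bar between 0.006 and 0.016 m and x of bust_left in the frame of bar_face between -0.004 and 0.01 m and y of bust_left in the frame of bar_face between -0.035 and 0.035 m and angle between the y axis of bust and the x axis of bar_face, either way round below 0.07 rad), for 0.5 s.
At the end, for the whole second after the job is handed in: The piece stands at rest, upright on the bench, with the side at the head's left ear against the felt: within 10 mm of it, centred on the bar within 35 mm, flat to it within 0.1 rad (x of bust_left in the frame of bar_face between -0.01 and 0.01 m and y of bust_left in the frame of bar_face between -0.035 and 0.035 m and angle between the y axis of bust and the x axis of bar_face, either way round below 0.1 rad and height (world z) of bust below 0.004 m and angle between bust's own z axis and vertical below 0.05 rad and linear speed of bust below 0.01 m/s); the robot touches nothing.
It fails at once if the felt bar is driven in more than 20 mm (value of joint bar above 0.02 m).
It fails at once if the bar is pressed more than 5 mm in while the fingers bear on the head (value of joint bar above 0.005 m and contact force between the fingers and head above 2 N).
It fails at once if the head is gripped with more than 20 N (40 N over both fingers), or the plinth is pushed with more than 25 N (contact force between the fingers and head above 40 N or (contact force between the fingers and bust above 25 N and contact force between the fingers and head below 1 N)).
It fails at once if the piece is tipped by more than 0.25 rad or lifted more than 30 mm off the bench (angle between bust's own z axis and vertical above 0.25 rad or height (world z) of bust above 0.03 m).
It fails at once if a bystander is moved by more than 20 mm (distance of any of wax_tin, chisel, gouge, screwdriver, putty_knife, mallet from where it was at the start of the episode above 0.02 m).
It also fails if it takes over 72 s, if anything falls off the work surface, if the arm or the gripper's body presses on something with over 40 N, if the wrist force passes 120 N, or if a joint passes its speed limit or range.

## Robot

A 6-joint arm with a two-finger parallel gripper is mounted at the origin on the work surface. World frame = base frame: x ahead of the robot, y to its left, z up, the work surface at z = 0. Lengths are in m, angles in rad, forces in N, time in s.
With the tool pointing down it reaches from about 0.375 to 0.9 m from the base axis. Payload 3.1 kg.
Tool frame: the origin (TCP) lies on the centre line of the jaws, within the pads' length; the fingertips stand 19 mm ahead of it and the grasp point (between the pads) is the TCP; z points along the fingers, y is the line along which they close (so a half turn about z gives the same grasp; the last joint's range is limited). The gripper opens to 85 mm and grips with 20 to 120 N. Pads are 22 mm wide; open, the fingers measure 114 mm over their backs; the gripper's body (76 mm by 85 mm) begins 54 mm behind the grasp point. The pads swing forward as they close: fully open they stand 13 mm farther back than shut.
Start: joints at [-0.178, 0.527, 1.433, -0, 1.181, -0.178], TCP at [0.625, 0, 0.25] pointing down, gripper open.
Joint ranges: [-3.08, 3.08], [-0.75, 2.2], [0.22, 2.44], [-1.43, 4.57], [0, 2.65], [-2.85, 2.85]. Speed limits (rad/s): [2.79, 2.79, 3.14, 3.14, 3.14, 3.14].

## Interface

Orientations are given as a unit quaternion [x, y, z, w].
In Python, from station import manip, cams, sign_off gives the robot as it stands.
- The arm moves only by the tool carry_out, never from a script. Its argument "targets" is a list that holds one entry, the list of rows, each a list of 7 numbers: the shift along the tool's x, y, z in cm, then the turn, a rotation vector about the tool's x, y, z in degrees, then the finger opening in cm, from 0 to 8.54. A call has 1 to 12 rows; each row is the pose to reach, as a shift and turn from the pose commanded when the call began, along the tool's axes at that moment; what a row does not reach only later rows make up. A row lasts 1/12 s, in which the tool goes at most 41.7 mm and 7.16 degrees, less where a joint would pass 70% of its speed; a pose out of reach is approached as far as the arm can. A call with a gripper value outside its range is refused whole. The fingers move at their own pace and stop on an object; "force" is the grip in N (left out, the last holds). Time passes only in rows, so rows that repeat a pose let the fingers close. It gives the time, the measured TCP pose, the force, the opening and the grip force at its end, in the units of the state.
- manip.sense(): the state, without advancing time (a new reading comes with each control period).
- cams.snapshot(name): name is "scene" or "side" or "wrist"; returns the picture (400x640x3 uint8, red, green, blue); there is no depth.
- cams.camera_info(name): a dict with "K" (3x3 intrinsics, pixels), "T" (4x4, takes a point from camera to world coordinates). Camera axes: x right, y down, z forward; pixel columns grow to the right and rows downward; lengths in m; the calibration is good to about 2 mm. A picture is of the moment at which its call begins: read the wrist's pose just before it. camera_info takes no time and is no camera call; for the wrist camera it gives the pose at the moment of the call.
- sign_off(): hands the job in; it is judged then, once.
The state is a dict: "t": time; "q": joint angles; "qd": joint speeds; "tau": joint torques, N m; "tcp_pos": TCP position; "tool_rot": TCP orientation; "force": force on the tool from outside, world axes, zero at the start; "ft_torque": the same for the moment, N m; "finger_gap": opening from 0.0 (shut) to 1.0 (fully open); "gripper_force": force on a finger pad.
Only numpy, scipy, OpenCV 4.12 (cv2) and the standard library are available. Lean on these libraries where they do the work, as an engineer would, in place of code of your own. Each camera call takes 0.05 s, during which the arm holds its last target. There are 200 camera calls.

## Working session

There is one attempt and no reset: what is moved stays moved. The work goes in short steps, Python scripts to look and compute and a tool call to move; the robot and the scene stay as the last step left them, time stands still between calls to the robot, and variables do not carry over. Pictures are saved under pics/ and viewed, at most 10 in all, crops included, and the job is handed in when it is done.

Besides the shell and the picture viewer there is one more tool, called after ">>>" as name([rows], argument=value, ...), one row to a line, values as JSON. carry_out: Moves the arm, as the interface text tells. Its arguments: {"type":"object","properties":{"targets":{"type":"array"},"force":{"type":"number"}},"required":["targets"]}

```bash
mkdir -p pics; ls; python3 - <<'E'
from station import manip,cams
import cv2,numpy as np
print(manip.sense())
for n in ("scene","side"):
    im=cams.snapshot(n); cv2.imwrite(f"pics/{n}0.png",im[:,:,::-1])
    print(n,cams.camera_info(n))
E
```

```text
pics
{'t': 0.0, 'q': array([-1.78509457e-01,  5.28488153e-01,  1.43389003e+00,  2.57080611e-05,
        1.18140522e+00, -1.78487050e-01]), 'qd': array([-0.00057445,  0.00316017, -0.0024457 ,  0.00069626,  0.00037309,
       -0.00081847]), 'tau': array([ 2.50220628e-04, -4.42344439e+01, -1.78024775e+01, -2.06930472e-04,
        8.36740597e-03,  2.24214921e-05]), 'tcp_pos': array([6.24330150e-01, 1.51125868e-04, 2.49323974e-01]), 'tool_rot': array([ 7.07117738e-01,  7.07094975e-01, -6.14952266e-04, -9.06538699e-04]), 'force': array([-0.64909974,  0.74695637,  0.97950804]), 'ft_torque': array([-0.05373562, -0.00638639,  0.00717648]), 'gripper_force': 0.0, 'finger_gap': 1.0011543327237484}
scene {'K': array([[466.82925105,   0.        , 323.58455267],
       [  0.        , 466.82925105, 199.07122373],
       [  0.        ,   0.        ,   1.        ]]), 'T': array([[-0.61503169,  0.43288644, -0.65904883,  1.32703507],
       [ 0.78821287,  0.31487934, -0.52874519,  0.623652  ],
       [-0.02136576, -0.84466581, -0.53486743,  0.69524329],
       [ 0.        ,  0.        ,  0.        ,  1.        ]])}
side {'K': array([[365.30631858,   0.        , 317.15012708],
       [  0.        , 365.30631858, 203.6776195 ],
       [  0.        ,   0.        ,   1.        ]]), 'T': array([[ 0.70935246, -0.56978174,  0.41493116,  0.13397957],
       [-0.70469454, -0.56076911,  0.43467645, -0.46686273],
       [-0.01499013, -0.60073853, -0.79930502,  0.82604981],
       [ 0.        ,  0.        ,  0.        ,  1.        ]])}
```

View pics/scene0.png

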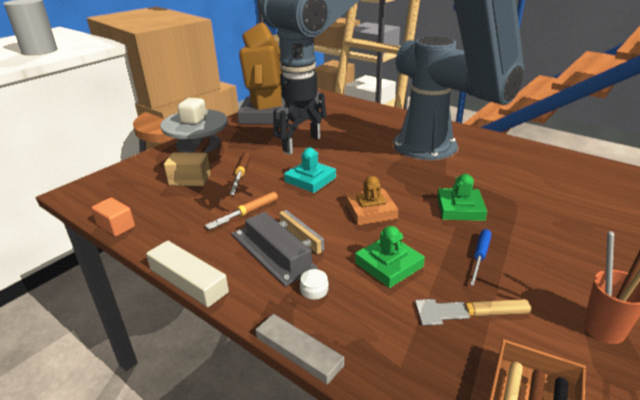

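View pics/side0.png

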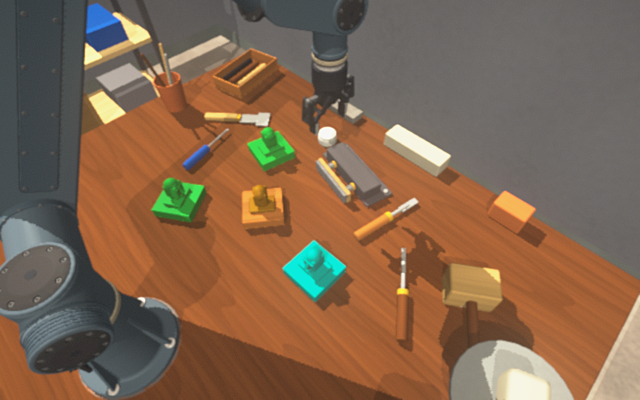

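Scene picture: the candidates are the bronze head on a wooden plinth (372,198), turquoise (310,170), green (462,198) and green (390,258). By the description I choose the wooden one, which is at (262,208) in the side view. The fixture is at about (285,240) in scene and (350,175) in side, with its felt bar facing the bust. Next is a close crop plus a wrist view.

```bash
cat > h.py <<'E'
import numpy as np,cv2
from station import manip,cams
def ray(n,uv,T=None):
    c=cams.camera_info(n); T=c["T"] if T is None else T
    d=T[:3,:3]@np.linalg.solve(c["K"],[uv[0],uv[1],1.]); return T[:3,3],d/np.linalg.norm(d)
def plane(n,uv,z,T=None):
    o,d=ray(n,uv,T); return o+d*(z-o[2])/d[2]
def tri(rs):
    A=sum(np.eye(3)-np.outer(d,d) for o,d in rs); b=sum((np.eye(3)-np.outer(d,d))@o for o,d in rs)
    return np.linalg.solve(A,b)
def grab(n,f):
    T=cams.camera_info(n)["T"]; im=cams.snapshot(n)[:,:,::-1].copy(); cv2.imwrite(f"pics/{f}.png",im); np.save(f"pics/{f}.npy",T); return im,T
E
python3 - <<'E'
from h import *
for n,uv in (("scene",(372,198)),("side",(262,208))): print(plane(n,uv,.03))
w,T=grab("wrist","wrist0"); print(T)
s=cv2.imread("pics/scene0.png"); d=cv2.imread("pics/side0.png")
a=cv2.resize(s[165:285,225:425],(800,480)[:2] and (400,240),interpolation=cv2.INTER_CUBIC)
def crop(im,x,y,w,h,k): return cv2.resize(im[y:y+h,x:x+w],None,fx=k,fy=k,interpolation=cv2.INTER_CUBIC)
top=np.hstack([crop(s,340,165,67,67,4),crop(d,230,175,67,67,4)])   # 536x268
bot=cv2.resize(w,(480,300)); H=np.zeros((600,800,3),np.uint8)
H[:268,:536]=top; H[290:590,:480]=bot; H[290:590,490:790]=crop(d,310,110,100,100,3); cv2.imwrite("pics/m0.png",H)
E
```

```text
[0.42723861 0.06708606 0.03      ]
[0.43204536 0.06218268 0.03      ]
[[ 9.99996972e-01  9.81093008e-04 -2.25692322e-03  6.24892646e-01]
 [ 2.22158315e-04 -9.49340840e-01 -3.14248182e-01  8.18077496e-02]
 [-2.45089608e-03  3.14246729e-01 -9.49338183e-01  3.72439248e-01]
 [ 0.00000000e+00  0.00000000e+00  0.00000000e+00  1.00000000e+00]]
```

View pics/m0.png

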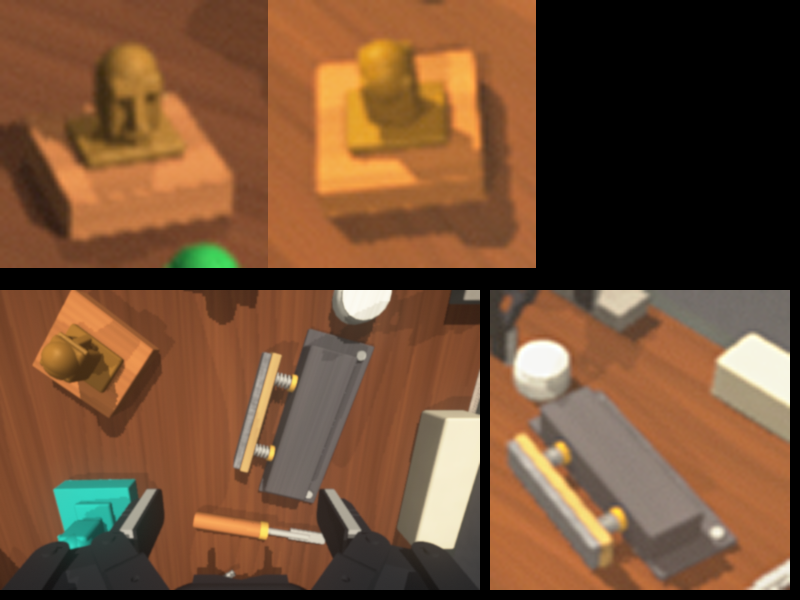

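The crop confirms the choice: bronze head on an orange wooden plinth, nose up-right in the wrist view (about world yaw 55°). The felt bar is the grey and yellow strip on the housing's near side, and the wax tin is beyond its upper end. Next come first numbers from masks and rays.

```bash
cat >> h.py <<'E'
def plinth(im,near,lo=(6,120,130),hi=(16,200,255)):
    m=cv2.inRange(cv2.cvtColor(im,cv2.COLOR_BGR2HSV),lo,hi); return m
E
python3 - <<'E'
from h import *
T=np.load("pics/wrist0.npy"); w=cv2.imread("pics/wrist0.png")
f=lambda x,y:(x*4/3,(y-290)*4/3)
a=plane("wrist",f(234,470),.039,T);b=plane("wrist",f(264,352),.039,T)
print("felt",a,b,np.linalg.norm(a-b),"mid",(a+b)/2,"yaw y",np.degrees(np.arctan2(*(b-a)[1::-1])))
for p in ((75,291),(158,352),(110,416),(34,362)): print("bust corner z.03",plane("wrist",f(*p),.03,T))
hsv=cv2.cvtColor(w,cv2.COLOR_BGR2HSV)
for n,p in (("plinth",(125,345)),("shadowplinth",(75,310)),("bench",(180,400)),("head",(60,355)),("felt",(255,415)),("yellow",(263,415)),("housing",(310,420))):
    x,y=map(int,f(*p)); print(n,hsv[y,x])
E
```

```text
felt [ 0.61573239 -0.07497232  0.039     ] [0.65241921 0.07875412 0.039     ] 0.15804347737543192 mid [0.6340758 0.0018909 0.039    ] yaw y 76.57742574065864
bust corner z.03 [0.43530026 0.14501105 0.03      ]
bust corner z.03 [0.5238413  0.07864006 0.03      ]
bust corner z.03 [ 0.45295105 -0.00152     0.03      ]
bust corner z.03 [0.36940398 0.06683819 0.03      ]
plinth [ 12 170 211]
shadowplinth [ 13 169 229]
bench [ 11 167 136]
head [ 17 175 186]
felt [ 16 109 171]
yellow [ 19 126 233]
housing [ 11  32 113]
```

>>> carry_out([
  [[7.2,-18,0,0,0,-80,6],[7.2,-18,0,0,0,-80,6],[7.2,-18,0,0,0,-80,6],[7.2,-18,0,0,0,-80,6],[7.2,-18,0,0,0,-80,6],[7.2,-18,0,0,0,-80,6],[7.2,-18,0,0,0,-80,6],[7.2,-18,0,0,0,-80,6],[7.2,-18,0,0,0,-80,6],[7.2,-18,0,0,0,-80,6],[7.2,-18,0,0,0,-80,6],[7.2,-18,0,0,0,-80,6]],
], force=20)

```text
t: 1.15
tcp_pos: [0.4448, 0.0721, 0.2502]
tool_rot: [0.086, 0.996, -0.0, -0.0]
force: [-0.2, -0.3, 0.1]
finger_gap: 0.704
gripper_force: 0.0
```

>>> carry_out([
  [[0,0,0,0,0,-61,6],[0,0,0,0,0,-61,6],[0,0,0,0,0,-61,6],[0,0,0,0,0,-61,6],[0,0,0,0,0,-61,6],[0,0,0,0,0,-61,6],[0,0,0,0,0,-61,6],[0,0,0,0,0,-61,6],[0,0,0,0,0,-61,6],[0,0,0,0,0,-61,6]],
])

```text
t: 1.98
tcp_pos: [0.4449, 0.072, 0.2502]
tool_rot: [-0.43, 0.903, 0.0, -0.0]
force: [-0.2, -0.6, 0.7]
finger_gap: 0.701
gripper_force: 0.0
```

```bash
python3 - <<'E'
from h import *
s=manip.sense(); print(s['t'],s['q'],s['tcp_pos'],s['tool_rot'],s['force'],s['finger_gap'])
im,T=grab("wrist","wrist1")
m=plinth(im,0,(6,100,165),(16,200,255)); cv2.imwrite("pics/m1.png",np.vstack([im[:],cv2.cvtColor(m,cv2.COLOR_GRAY2BGR)])[:600])
H=np.hstack([cv2.resize(im,(480,300)),cv2.resize(cv2.cvtColor(m,cv2.COLOR_GRAY2BGR),(320,200)).copy().repeat(1,0) if 0 else cv2.copyMakeBorder(cv2.resize(cv2.cvtColor(m,cv2.COLOR_GRAY2BGR),(320,200)),0,100,0,0,0)])
cv2.imwrite("pics/v1.png",H)
E
```

```text
1.9833 [-8.83260696e-02  2.94191511e-01  1.85259202e+00  2.46073669e-05
  9.95120479e-01 -2.54802257e+00] [0.44485812 0.07204508 0.25020268] [-4.29955404e-01  9.02850113e-01  8.79632211e-05 -1.28861034e-04] [-0.20089367 -0.59643868  0.70578003] 0.7010311426839893
```

View pics/v1.png

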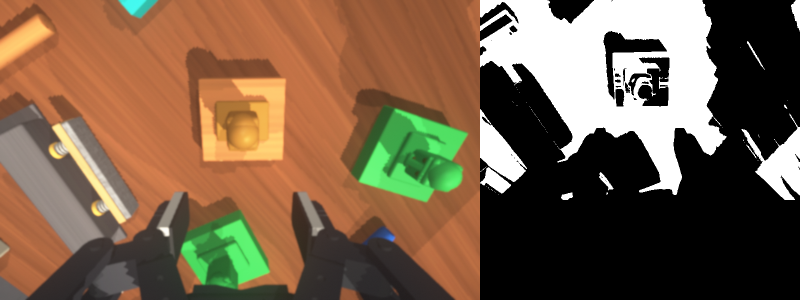

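Wrist view: the plinth is near the picture's middle, with top-face corners at about (198,79), (286,79), (284,160) and (202,160). It is almost aligned with the tool. The felt bar's grey outer edge runs from (75,120) to (135,215). I refine the corners with cornerSubPix.

```bash
python3 - <<'E'
from h import *
def sub(im,pts,w=5):
    g=cv2.cvtColor(im,cv2.COLOR_BGR2GRAY); p=np.float32(pts).reshape(-1,1,2)
    return cv2.cornerSubPix(g,p.copy(),(w,w),(-1,-1),(3,40,.01)).reshape(-1,2)
w1=cv2.imread("pics/wrist1.png");T1=np.load("pics/wrist1.npy");w0=cv2.imread("pics/wrist0.png");T0=np.load("pics/wrist0.npy")
q=np.array([(198,79),(286,79),(284,160),(202,160)])*4/3
p1=sub(w1,q); print(p1-q)
P=np.array([plane("wrist",p,.03,T1) for p in p1]); print(P.round(4)); print("sides",[np.linalg.norm(P[i]-P[i-1]).round(4) for i in range(4)],"c",P.mean(0))
d=P[3]-P[0]+P[2]-P[1]; e=P[0]-P[1]+P[3]-P[2]; print("nose yaw",np.degrees(np.arctan2(d[1],d[0])),np.degrees(np.arctan2(e[1],e[0])))
# match in wrist0: order nearest
f=lambda x,y:(x*4/3,(y-290)*4/3)
q0=np.array([f(*p) for p in ((34,362),(110,416),(158,352))]); p0=sub(w0,q0); print(p0-q0)
P0=np.array([plane("wrist",p,.03,T0) for p in p0]); print(P0.round(4))
for a in p0:
    i=np.argmin(np.linalg.norm(P-plane("wrist",a,.03,T0),axis=1)); print(i,"tri",tri([ray("wrist",a,T0),ray("wrist",p1[i],T1)]))
def crop(im,x,y,w,h,k): return cv2.resize(im[y:y+h,x:x+w],None,fx=k,fy=k,interpolation=cv2.INTER_CUBIC)
cv2.imwrite("pics/c1.png",np.hstack([crop(w1,60,140,130,170,3),crop(w0,295,60,130,200,3)[:510]]))
v=w1.copy()
E
```

```text
[[ 0.20730591  0.24639384]
 [-0.93440755 -0.90054067]
 [-2.397288   -0.74487813]
 [ 1.66535441  0.80301921]]
[[ 0.4495 -0.0044  0.03  ]
 [ 0.3645  0.0632  0.03  ]
 [ 0.4314  0.148   0.03  ]
 [ 0.5166  0.081   0.03  ]]
sides [np.float64(0.1086), np.float64(0.1085), np.float64(0.108), np.float64(0.1084)] c [0.44050317 0.07197869 0.03      ]
nose yaw 51.76796791103208 -38.345577863614785
[[-2.95154699  3.86780548]
 [-1.70910136  2.17536926]
 [-0.0218455  -3.5381724 ]]
[[ 0.3658  0.0634  0.03  ]
 [ 0.4509 -0.0037  0.03  ]
 [ 0.5241  0.0817  0.03  ]]
1 tri [0.3644118  0.06339503 0.02821466]
0 tri [ 0.44979774 -0.00436806  0.02774553]
3 tri [0.52068551 0.08246758 0.01922624]
```

View pics/c1.png

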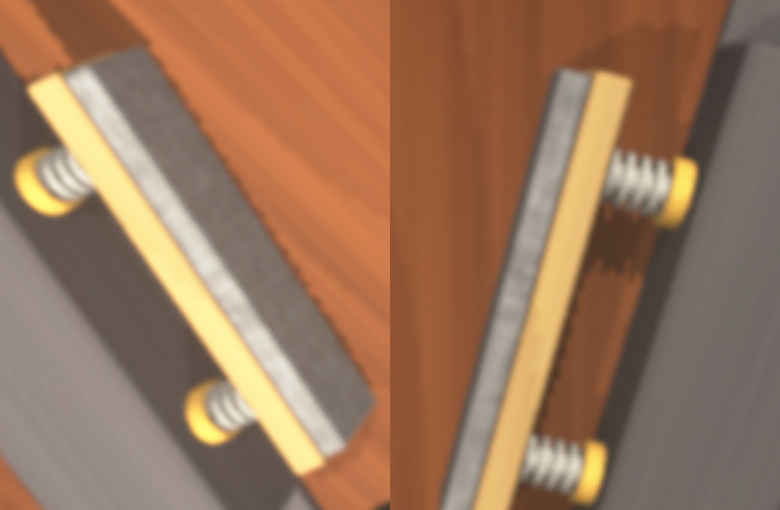

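The crop shows the felt's upper front edge, which is the light/dark grey boundary: (98,62) to (347,440) on the left and (556,70) to (443,510) on the right. I cast those.

```bash
python3 - <<'E'
from h import *
T1=np.load("pics/wrist1.npy");T0=np.load("pics/wrist0.npy")
A1=(60+98/3,140+62/3);B1=(60+347/3,140+440/3)
A0=(295+166/3,60+70/3);B0=(312,240)
for n,ps,T in (("w1",(A1,B1),T1),("w0",(A0,B0),T0)):
    a,b=[plane("wrist",p,.039,T) for p in ps]; 
    print(n,a.round(4),b.round(4),"L",np.linalg.norm(a-b),"mid",((a+b)/2).round(4),"yaw",np.degrees(np.arctan2(*(a-b)[1::-1])))
for u,v in((A0,B1),(B0,A1)): print("tri",tri([ray("wrist",u,T0),ray("wrist",v,T1)]))
for u,v in((A0,A1),(B0,B1)): print("tri",tri([ray("wrist",u,T0),ray("wrist",v,T1)]))
E
```

```text
w1 [ 0.6093 -0.0691  0.039 ] [0.6486 0.0771 0.039 ] L 0.15137465306330491 mid [0.6289 0.004  0.039 ] yaw -105.05926983964264
w0 [0.651  0.0782 0.039 ] [ 0.6157 -0.075   0.039 ] L 0.1571575515348898 mid [0.6333 0.0016 0.039 ] yaw 77.05026625117317
tri [0.6512866  0.07797484 0.03540013]
tri [ 0.61456836 -0.07369899  0.03382652]
tri [0.62045929 0.00783078 0.06687113]
tri [0.59211089 0.02267686 0.16365357]
```

Felt centre is at about (0.632, 0.002), with x axis yaw about -13.5° (length and height check out). Bust centre is at (0.441, 0.072), nose yaw 51.8° (108 mm sides, 28 mm height check out). I go down over the temples.

>>> carry_out([
  [[0.25,0.3,3,0,0,-1,6],[0.25,0.3,6,0,0,-1,6],[0.25,0.3,9,0,0,-1,6],[0.25,0.3,11,0,0,-1,6],[0.25,0.3,13,0,0,-1,6],[0.25,0.3,15,0,0,-1,6],[0.25,0.3,16.5,0,0,-1,6],[0.25,0.3,17.5,0,0,-1,6],[0.25,0.3,18.2,0,0,-1,6],[0.25,0.3,18.2,0,0,-1,5],[0.25,0.3,18.2,0,0,-1,4.4],[0.25,0.3,18.2,0,0,-1,4.2]],
])

```text
t: 3.03
tcp_pos: [0.4415, 0.0719, 0.0688]
tool_rot: [-0.438, 0.899, -0.0, 0.0]
force: [0.4, -1.3, 0.2]
finger_gap: 0.494
gripper_force: 0.0
```

>>> carry_out([
  [[0,0,0,0,0,0,3.9],[0,0,0,0,0,0,3.75],[0,0,0,0,0,0,3.65],[0,0,0,0,0,0,3.6]],
])

```text
t: 3.37
tcp_pos: [0.4415, 0.0719, 0.0688]
tool_rot: [-0.438, 0.899, -0.0, 0.001]
force: [0.0, 0.1, 1.7]
finger_gap: 0.425
gripper_force: 1.2
```

>>> carry_out([
  [[0,0,0,0,0,0,3.55],[0,0,0,0,0,0,3.55],[0,0,0,0,0,0,3.55]],
])

```text
t: 3.62
tcp_pos: [0.4416, 0.0719, 0.0688]
tool_rot: [-0.438, 0.899, -0.0, 0.001]
force: [0.0, -0.2, 5.5]
finger_gap: 0.419
gripper_force: 16.7
```

>>> carry_out([
  [[0,0,0,0,0,0,3.58],[0,0,0,0,0,0,3.58],[0,0,0,0,0,0,3.58]],
])

```text
t: 3.87
tcp_pos: [0.4416, 0.0719, 0.0688]
tool_rot: [-0.438, 0.899, -0.0, 0.001]
force: [0.7, -0.6, 4.5]
finger_gap: 0.423
gripper_force: 14.9
```

>>> carry_out([
  [[0,0,0,0,0,0,3.61],[0,0,0,0,0,0,3.61],[0,0,0,0,0,0,3.61]],
])

```text
t: 4.12
tcp_pos: [0.4415, 0.0719, 0.0683]
tool_rot: [-0.438, 0.899, -0.0, 0.0]
force: [1.4, -0.8, 1.4]
finger_gap: 0.42
gripper_force: 0.6
```

>>> carry_out([
  [[0,0,0,0,0,0,3.585],[0,0,0,0,0,0,3.585],[0,0,0,0,0,0,3.585]],
])

```text
t: 4.37
tcp_pos: [0.4415, 0.0719, 0.0683]
tool_rot: [-0.438, 0.899, -0.0, 0.0]
force: [2.2, -1.3, 1.1]
finger_gap: 0.421
gripper_force: 5.2
```

>>> carry_out([
  [[0,0,0,0,0,0,3.585],[0,0,0,0,0,0,3.585],[0,0,0,0,0,0,3.585]],
])

```text
t: 4.62
tcp_pos: [0.4415, 0.0719, 0.0683]
tool_rot: [-0.438, 0.899, -0.0, 0.0]
force: [2.3, -1.2, 0.9]
finger_gap: 0.423
gripper_force: 5.3
```

>>> carry_out([
  [[0,0,-0.1,0,0,0,3.58],[0,0,-0.2,0,0,0,3.58],[0,0,-0.3,0,0,0,3.58],[0,0,-0.4,0,0,0,3.58],[0,0,-0.5,0,0,0,3.58],[0,0,-0.5,0,0,0,3.58]],
])

```text
t: 5.12
tcp_pos: [0.4408, 0.0721, 0.0734]
tool_rot: [-0.438, 0.899, 0.0, -0.0]
force: [-0.6, -0.4, -5.2]
finger_gap: 0.423
gripper_force: 6.9
```

>>> carry_out([
  [[0,0,0,0,0,2,3.58],[0,0,0,0,0,6,3.58],[0,0,0,0,0,11,3.58],[-0.2,-0.5,0,0,0,16,3.58],[-0.4,-1.3,0,0,0,21,3.58],[-0.6,-2.2,0,0,0,26,3.58],[-0.9,-3.2,0,0,0,31,3.58],[-1.1,-4.2,0,0,0,36,3.58],[-1.4,-5.2,0,0,0,41,3.58],[-1.6,-6.2,0,0,0,46,3.58],[-1.8,-7,0,0,0,50,3.58],[-1.9,-7.4,0,0,0,52,3.58]],
])

```text
t: 6.12
tcp_pos: [0.5124, 0.0409, 0.0733]
tool_rot: [0.002, 1.0, -0.0, 0.001]
force: [-1.1, -0.3, -4.0]
finger_gap: 0.416
gripper_force: 6.9
```

>>> carry_out([
  [[-0.4,-0.2,0,0,0,2,3.58],[-1.2,-0.5,0,0,0,5,3.58],[-2.1,-0.9,0,0,0,8,3.58],[-3,-1.3,0,0,0,10.5,3.58],[-3.9,-1.7,0,0,0,12.5,3.58],[-4.6,-2,0,0,0,13.3,3.58],[-5,-2.2,0,0,0,13.3,3.58],[-5,-2.2,0.2,0,0,13.3,3.58],[-5,-2.2,0.4,0,0,13.3,3.58],[-5,-2.2,0.5,0,0,13.3,3.58],[-5,-2.2,0.5,0,0,13.3,3.6],[-5,-2.2,0.5,0,0,13.3,3.7]],
])

```text
t: 7.12
tcp_pos: [0.5608, 0.0196, 0.0686]
tool_rot: [0.116, 0.993, 0.0, 0.0]
force: [0.7, -1.2, -0.3]
finger_gap: 0.431
gripper_force: 0.0
```

>>> carry_out([
  [[0,0,0,0,0,0,4.2],[0,0,0,0,0,0,5],[0,0,-1,0,0,0,6],[0,0,-3,0,0,0,6],[0,0,-6,0,0,0,6],[1,0,-10,0,0,0,6],[3,0,-13,0,0,0,6],[5,0,-15,0,0,0,6],[5.5,0,-16,0,0,0,6],[5.5,0,-16,0,0,0,6],[5.5,0,-16,0,0,0,6]],
])

```text
t: 8.03
tcp_pos: [0.5083, 0.0319, 0.2288]
tool_rot: [0.116, 0.993, -0.0, 0.001]
force: [-0.3, 0.7, -0.7]
finger_gap: 0.705
gripper_force: 0.0
```

```bash
python3 - <<'E'
from h import *
s=manip.sense(); print(s['t'],s['q'],s['tcp_pos'],s['tool_rot'],s['force'],s['finger_gap'])
im,T=grab("wrist","wrist2")
E
```

```text
8.0333 [-1.56951953e-01  4.01667497e-01  1.74455867e+00 -6.99520555e-05
  9.92860620e-01 -1.49572583e+00] [0.50834139 0.03191805 0.22881564] [ 1.15732141e-01  9.93279669e-01 -8.05765876e-05  1.25068141e-03] [-0.30640091  0.67990451 -0.69665057] 0.7050685019164621
```

View pics/wrist2.png

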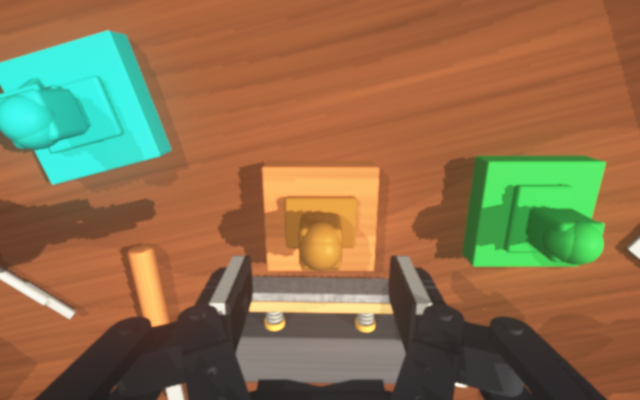

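The bust stands square in front of the bar: plinth top at (263,167) to (377,272), felt from (247,277) to (393,290). I check angle and offset numerically.

```bash
python3 - <<'E'
from h import *
w=cv2.imread("pics/wrist2.png");T=np.load("pics/wrist2.npy")
hsv=cv2.cvtColor(w,cv2.COLOR_BGR2HSV)
for c in (270,320,375): print(c,[tuple(int(v) for v in hsv[r,c]) for r in range(264,312,2)])
g=cv2.cvtColor(w,cv2.COLOR_BGR2GRAY)
p=cv2.cornerSubPix(g,np.float32([(263,167),(378,167),(376,272),(266,272)]).reshape(-1,1,2),(5,5),(-1,-1),(3,40,.01)).reshape(-1,2); print(p)
P=np.array([plane("wrist",q,.03,T) for q in p]); print(P.mean(0),[np.linalg.norm(P[i]-P[i-1]).round(4) for i in range(4)])
d=P[3]-P[0]+P[2]-P[1]; e=P[0]-P[1]+P[3]-P[2]; print(np.degrees(np.arctan2(d[1],d[0])),np.degrees(np.arctan2(e[1],e[0]))+0)
# yellow strip
m=cv2.inRange(hsv,(15,80,170),(28,255,255)); pts=[]
for c in range(262,380,3):
    r=np.where(m[285:320,c])[0]
    if len(r)>4: pts.append((c,285+r[0]))
pts=np.array(pts); k=np.polyfit(pts[:,0],pts[:,1],1); print("felt/wood edge",k, np.abs(np.polyval(k,pts[:,0])-pts[:,1]).max())
a,b=[plane("wrist",(c,np.polyval(k,c)),.039,T) for c in (260,380)]; print(a,b,"bar normal yaw",np.degrees(np.arctan2(*(b-a)[1::-1]))-90)
E
```

```text
270 [(16, 153, 251), (16, 150, 252), (16, 150, 252), (13, 160, 241), (11, 161, 200), (10, 156, 178), (10, 116, 134), (11, 51, 121), (11, 43, 124), (12, 41, 123), (12, 42, 122), (12, 42, 121), (12, 41, 124), (12, 41, 125), (13, 32, 143), (15, 26, 194), (17, 25, 203), (16, 25, 212), (16, 47, 205), (20, 111, 243), (24, 104, 253), (24, 103, 253), (23, 105, 252), (22, 107, 249)]
320 [(16, 177, 218), (16, 175, 203), (16, 173, 183), (14, 164, 168), (11, 158, 171), (11, 157, 179), (11, 139, 150), (12, 70, 132), (10, 51, 129), (12, 49, 129), (12, 49, 130), (13, 46, 132), (13, 47, 130), (13, 45, 129), (12, 43, 137), (14, 31, 181), (16, 27, 207), (17, 28, 210), (16, 31, 206), (16, 97, 218), (22, 112, 249), (23, 105, 253), (24, 101, 253), (24, 104, 253)]
375 [(11, 161, 184), (11, 161, 176), (11, 159, 170), (11, 159, 164), (10, 156, 165), (10, 156, 172), (11, 155, 163), (9, 89, 138), (12, 45, 131), (12, 44, 127), (12, 44, 127), (13, 43, 125), (12, 45, 124), (12, 45, 125), (13, 43, 125), (15, 33, 155), (18, 25, 200), (17, 26, 205), (17, 25, 213), (17, 55, 207), (22, 112, 247), (24, 99, 253), (24, 102, 253), (23, 105, 253)]
[[261.8346  166.35483]
 [379.07956 167.28505]
 [373.11682 270.56152]
 [268.41803 271.62445]]
[0.55865362 0.02147012 0.03      ] [np.float64(0.1103), np.float64(0.1084), np.float64(0.1082), np.float64(0.107)]
-13.126466612251933 -103.19832259434698
felt/wood edge [1.85115697e-02 2.96167042e+02] 0.5386491557223394
[ 0.62618603 -0.05822879  0.039     ] [0.65707656 0.06088697 0.039     ] bar normal yaw -14.538357870379983
```

>>> carry_out([
  [[1.5,0.1,0,0,0,1,7],[3,0.2,2,0,0,1,7],[3.2,0.2,5,0,0,1,7],[3.2,0.2,8,0,0,1,7],[3.2,0.2,11,0,0,1,7],[3.2,0.2,14,0,0,1,7],[3.2,0.2,16,0,0,1,7],[3.2,0.2,17.5,0,0,1,7],[3.2,0.2,18.7,0,0,1,7],[3.2,0.2,19.5,0,0,1,7],[3.2,0.2,19.9,0,0,1,7],[3.2,0.2,19.9,0,0,1,7]],
])

```text
t: 9.08
tcp_pos: [0.4765, 0.0413, 0.0277]
tool_rot: [0.125, 0.992, 0.0, -0.001]
force: [0.5, 0.3, 0.4]
finger_gap: 0.816
gripper_force: 0.0
```

>>> carry_out([
  [[-0.2,0,0,0,0,0,7],[-0.4,0,0,0,0,0,7],[-0.6,0,0,0,0,0,7],[-0.8,0,0,0,0,0,7],[-1,0,0,0,0,0,7],[-1.2,0,0,0,0,0,7]],
])

```text
t: 9.58
tcp_pos: [0.489, 0.0383, 0.0298]
tool_rot: [0.124, 0.992, -0.0, 0.001]
force: [-0.0, 0.6, -0.2]
finger_gap: 0.819
gripper_force: 0.0
```

```bash
python3 - <<'E'
from h import *
s=manip.sense(); print(s['t'],s['tcp_pos'],s['tool_rot'],s['force'],s['finger_gap'])
im,T=grab("wrist","wrist3"); d,_=grab("side","side3"); c,_=grab("scene","scene3")
def crop(im,x,y,w,h,k): return cv2.resize(im[y:y+h,x:x+w],None,fx=k,fy=k,interpolation=cv2.INTER_CUBIC)
cv2.imwrite("pics/v3.png",np.vstack([np.hstack([crop(d,260,100,130,100,3),crop(c,260,150,130,100,3)]),crop(im,75,100,487,187,1.6)[:299,:780]]))
E
```

```text
9.5833 [0.4890471  0.03830523 0.02977081] [ 1.24417269e-01  9.92229833e-01 -2.10724987e-05  5.49287416e-04] [-0.02717817  0.63056121 -0.17711698] 0.8188814160240746Traceback (most recent call last):
  File "<stdin>", line 5, in <module>
    return _nx.concatenate(arrs, 0, dtype=dtype, casting=casting)
           ~~~~~~~~~~~~~~~^^^^^^^^^^^^^^^^^^^^^^^^^^^^^^^^^^^^^^^
ValueError: all the input array dimensions except for the concatenation axis must match exactly, but along dimension 1, the array at index 0 has size 780 and the array at index 1 has size 779
```

```bash
cat >> h.py <<'E'
def crop(im,x,y,w,h,k): return cv2.resize(im[y:y+h,x:x+w],None,fx=k,fy=k,interpolation=cv2.INTER_CUBIC)
def mont(k,out):
    im,d,c=[cv2.imread(f"pics/{n}{k}.png") for n in("wrist","side","scene")]
    cv2.imwrite(out,np.vstack([np.hstack([crop(d,260,100,130,100,3),crop(c,260,150,130,100,3)]),cv2.resize(im[100:287,75:562],(780,299))]))
E
python3 -c "
from h import *
mont('3','pics/v3.png')"
```

```text
(no output)
```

View pics/v3.png

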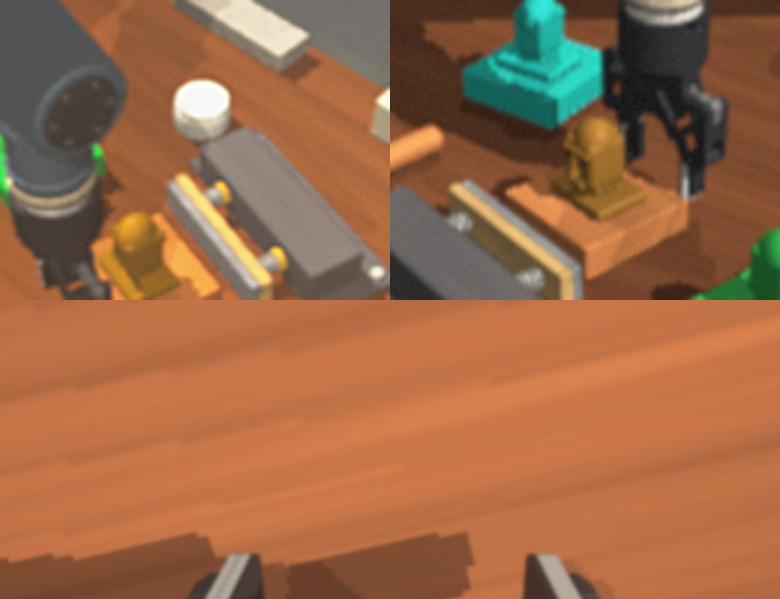

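The tips stand just behind the plinth's rear side, and the nose faces the bar. I push gently.

>>> carry_out([
  [[-0.2,0,0,0,0,0,7],[-0.4,0,0,0,0,0,7],[-0.6,0,0,0,0,0,7],[-0.8,0,0,0,0,0,7],[-1,0,0,0,0,0,7],[-1.2,0,0,0,0,0,7],[-1.4,0,0,0,0,0,7]],
])

```text
t: 10.32
tcp_pos: [0.5011, 0.0351, 0.0291]
tool_rot: [0.125, 0.992, 0.0, -0.001]
force: [-2.6, 1.4, 0.2]
finger_gap: 0.817
gripper_force: 1.4
```

>>> carry_out([
  [[-0.1,0,0,0,0,0,7],[-0.2,0,0,0,0,0,7],[-0.3,0,0,0,0,0,7],[-0.4,0,0,0,0,0,7]],
])

```text
t: 10.65
tcp_pos: [0.5062, 0.0338, 0.0292]
tool_rot: [0.125, 0.992, -0.0, 0.0]
force: [-1.7, 0.2, -1.2]
finger_gap: 0.823
gripper_force: 0.8
```

>>> carry_out([
  [[-0.1,0,0,0,0,0,7],[-0.2,0,0,0,0,0,7],[-0.3,0,0,0,0,0,7],[-0.4,0,0,0,0,0,7]],
])

```text
t: 10.98
tcp_pos: [0.5099, 0.0329, 0.0293]
tool_rot: [0.124, 0.992, -0.0, -0.0]
force: [-1.3, 0.3, -0.9]
finger_gap: 0.822
gripper_force: 0.9
```

>>> carry_out([
  [[-0.1,0,0,0,0,0,7],[-0.2,0,0,0,0,0,7],[-0.3,0,0,0,0,0,7]],
])

```text
t: 11.23
tcp_pos: [0.5128, 0.0322, 0.0293]
tool_rot: [0.124, 0.992, -0.0, 0.0]
force: [-1.5, 0.9, -1.9]
finger_gap: 0.819
gripper_force: 0.9
```

>>> carry_out([
  [[-0.1,0,0,0,0,0,7],[-0.2,0,0,0,0,0,7],[-0.3,0,0,0,0,0,7]],
])

```text
t: 11.48
tcp_pos: [0.5155, 0.0315, 0.0293]
tool_rot: [0.125, 0.992, 0.0, -0.0]
force: [-3.1, 1.3, 1.0]
finger_gap: 0.821
gripper_force: 1.5
```

>>> carry_out([
  [[-0.1,0,0,0,0,0,7],[-0.2,0,0,0,0,0,7],[-0.3,0,0,0,0,0,7]],
])

```text
t: 11.73
tcp_pos: [0.5155, 0.0315, 0.0293]
tool_rot: [0.124, 0.992, 0.0, -0.003]
force: [-7.8, 2.7, 4.9]
finger_gap: 0.823
gripper_force: 4.1
```

>>> carry_out([
  [[-0.1,0,0,0,0,0,7],[-0.2,0,0,0,0,0,7]],
])

```text
t: 11.9
tcp_pos: [0.5155, 0.0315, 0.0293]
tool_rot: [0.124, 0.992, 0.0, -0.005]
force: [-9.0, 3.2, 8.1]
finger_gap: 0.816
gripper_force: 5.5
```

>>> carry_out([
  [[-0.1,0,0,0,0,0,7],[-0.2,0,0,0,0,0,7]],
])

```text
t: 12.07
tcp_pos: [0.5161, 0.0314, 0.0293]
tool_rot: [0.124, 0.992, 0.0, -0.007]
force: [-11.0, 4.3, 9.4]
finger_gap: 0.818
gripper_force: 6.1
```

Bar contact came within 1 mm of the prediction. The rising upward force means the tips drag down on the plinth, so I relieve z a little while pushing on.

>>> carry_out([
  [[-0.05,0,-0.1,0,0,0,7],[-0.1,0,-0.2,0,0,0,7],[-0.1,0,-0.3,0,0,0,7]],
])

```text
t: 12.32
tcp_pos: [0.5212, 0.0301, 0.0318]
tool_rot: [0.124, 0.992, 0.0, -0.002]
force: [-4.9, 2.5, -2.8]
finger_gap: 0.818
gripper_force: 2.3
```

>>> carry_out([
  [[-0.1,0,0,0,0,0,7],[-0.2,0,0,0,0,0,7]],
])

```text
t: 12.48
tcp_pos: [0.5235, 0.0295, 0.0319]
tool_rot: [0.124, 0.992, 0.0, -0.002]
force: [-5.3, 2.1, -1.9]
finger_gap: 0.818
gripper_force: 2.6
```

>>> carry_out([
  [[-0.1,0,-0.02,0,0,0,7],[-0.2,0,-0.04,0,0,0,7],[-0.2,0,-0.04,0,0,0,7],[-0.2,0,-0.04,0,0,0,7],[-0.2,0,-0.04,0,0,0,7],[-0.2,0,-0.04,0,0,0,7],[-0.2,0,-0.04,0,0,0,7],[-0.2,0,-0.04,0,0,0,7],[-0.2,0,-0.04,0,0,0,7],[-0.2,0,-0.04,0,0,0,7],[-0.2,0,-0.04,0,0,0,7],[-0.2,0,-0.04,0,0,0,7]],
])

```text
t: 13.48
tcp_pos: [0.5258, 0.0289, 0.0323]
tool_rot: [0.124, 0.992, 0.0, -0.002]
force: [-4.6, 1.3, -1.4]
finger_gap: 0.818
gripper_force: 2.5
```

```bash
python3 - <<'E'
from h import *
s=manip.sense(); print(s['t'],s['tcp_pos'],s['tool_rot'],s['force'],s['finger_gap'])
grab("wrist","wrist4"); grab("side","side4"); grab("scene","scene4")
a,b,c,d=[cv2.imread(f"pics/{n}.png") for n in("side0","side4","scene0","scene4")]
cv2.imwrite("pics/v4.png",np.vstack([np.hstack([crop(a,300,130,80,60,5),crop(b,300,130,80,60,5)]),np.hstack([crop(c,260,190,80,60,5),crop(d,260,190,80,60,5)])]))
E
```

```text
13.4833 [0.5258452  0.02885555 0.03227802] [ 1.24427382e-01  9.92227354e-01  9.32857278e-05 -1.64164590e-03] [-4.55602165  1.29523674 -1.35097752] 0.8183975783195493
```

View pics/v4.png

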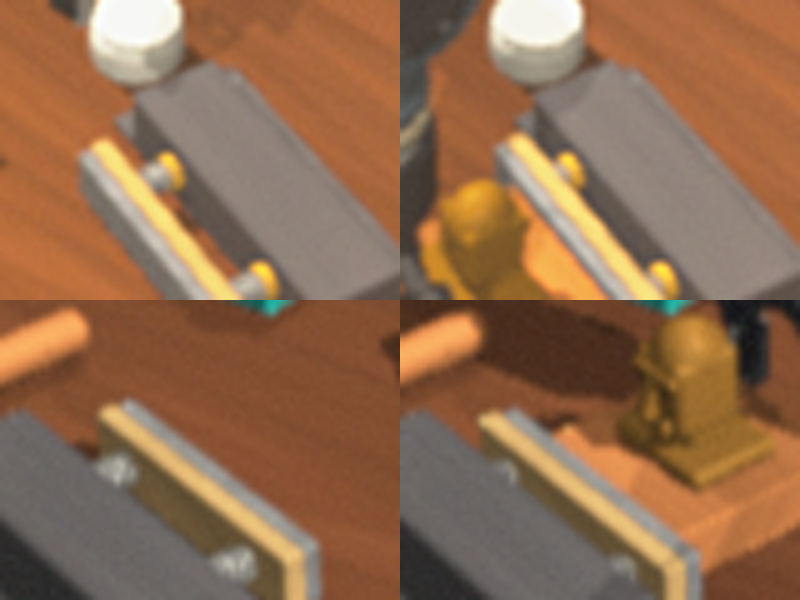

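The picture shows the bar driven in, evenly at both ends. Yellow corner: scene (282,211.6) moves to (278,213.6), side (320,159) to (323,158). I convert the shift to mm.

```bash
python3 - <<'E'
from h import *
d=np.array([.970,-.242,0])
for n,a,b in (("scene",(282,211.6),(278,213.6)),("side",(320,159),(323,158))): 
    print(n,(plane(n,b,.039)-plane(n,a,.039))@d)
for n,k in (("scene",(255,195,90,75)),("side",(310,140,60,60))):   # dense shift of yellow mask
    x,y,w,h=k; M=[cv2.inRange(cv2.cvtColor(cv2.imread(f"pics/{n}{i}.png")[y:y+h,x:x+w],cv2.COLOR_BGR2HSV),(17,90,150),(30,255,255)) for i in (3,4)]
    (sx,sy),r=cv2.phaseCorrelate(*[m.astype(np.float64) for m in M]); p=(x+w/2,y+h/2)
    print(n,sx,sy,r,(plane(n,(p[0]+sx,p[1]+sy),.039)-plane(n,p,.039))@d)
E
```

```text
scene 0.01278240221818584
side 0.009709027470156678
scene -10.487462030296449 4.750157945715344 0.3532980543294433 0.029727314760757205
side 0.3181985610842162 -0.3416351094266403 0.16687743606703295 0.0015065663123419878
```

Both views and the TCP travel agree: the bar is about 10 to 11 mm in, held for over 1 s. I back off gently, then go up and over to the head.

>>> carry_out([
  [[0.2,0,0,0,0,0,7],[0.4,0,0,0,0,0,7],[0.7,0,0,0,0,0,7],[1,0,0,0,0,0,7],[1.4,0,0,0,0,0,7],[2,0,0,0,0,0,7],[3,0,-1,0,0,0,7],[3,0,-4,0,0,0,7],[3,0,-8,0,0,0,6],[3,0,-12,0,0,0,6],[3,0,-16,0,0,0,6],[3,0,-16,0,0,0,6]],
])

```text
t: 14.63
tcp_pos: [0.5024, 0.0356, 0.2005]
tool_rot: [0.124, 0.992, -0.0, 0.009]
force: [0.4, 0.4, -0.3]
finger_gap: 0.706
gripper_force: 0.0
```

```bash
cat >> h.py <<'E'
def bust(k,guess,z=.03):
    w=cv2.imread(f"pics/{k}.png");T=np.load(f"pics/{k}.npy"); g=cv2.cvtColor(w,cv2.COLOR_BGR2GRAY)
    p=cv2.cornerSubPix(g,np.float32(guess).reshape(-1,1,2),(5,5),(-1,-1),(3,40,.01)).reshape(-1,2); print((p-guess).round(1).tolist())
    P=np.array([plane("wrist",q,z,T) for q in p]); d=P[3]-P[0]+P[2]-P[1]; e=P[1]-P[0]+P[2]-P[3]
    print("c",P.mean(0),"sides",[np.linalg.norm(P[i]-P[i-1]).round(4) for i in range(4)],"yaws",np.degrees([np.arctan2(d[1],d[0]),np.arctan2(e[1],e[0])])); return P
def proj(k,X):
    T=np.load(f"pics/{k}.npy"); c=np.linalg.inv(T)@np.append(X,1); u=cams.camera_info("wrist")["K"]@c[:3]; return u[:2]/u[2]
E
python3 - <<'E'
from h import *
s=manip.sense(); print(s['t'],s['tcp_pos'],s['tool_rot'],s['force'])
grab("wrist","wrist5")
c=np.array([.5258+.0562*.970,.0289-.056*.242]); dr=np.array([.970,-.242]); l=np.array([.242,.970])
g=[proj("wrist5",np.append(c+.055*(a*dr+b*l),.03)) for a,b in((-1,-1),(-1,1),(1,1),(1,-1))]; print(np.round(g))
bust("wrist5",g)
E
```

```text
14.6333 [0.5024322  0.03555176 0.20054797] [ 1.24185001e-01  9.92222089e-01 -2.40250406e-04  8.56466509e-03] [ 0.38474699  0.39276622 -0.32353841]
[[255. 204.]
 [381. 203.]
 [375. 309.]
 [262. 310.]]
[[0.3, -1.8], [-1.3, -1.5], [0.0, 0.0], [0.0, 0.0]]
c [0.5795182  0.01533621 0.03      ] sides [np.float64(0.1117), np.float64(0.1083), np.float64(0.1114), np.float64(0.11)] yaws [-13.79871636  75.90639646]
```

View pics/wrist5.png

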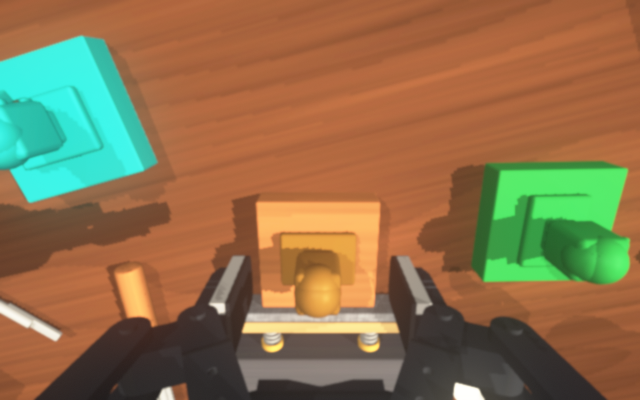

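The bust rests square against the released bar, at (257,202) to (380,308). Centre is (0.578, 0.0155), yaw -13.9°. I regrasp the temples.

>>> carry_out([
  [[-2,0,0,0,0,0,6],[-4.5,-0.1,0,0,0,0,6],[-7,-0.1,1,0,0,0,6],[-7.8,-0.1,3,0,0,0,6],[-7.8,-0.1,5,0,0,0,6],[-7.8,-0.1,7,0,0,0,6],[-7.8,-0.1,9,0,0,0,6],[-7.8,-0.1,11,0,0,0,6],[-7.8,-0.1,12.4,0,0,0,6],[-7.8,-0.1,13.1,0,0,0,5.5],[-7.8,-0.1,13.1,0,0,0,4.8],[-7.8,-0.1,13.1,0,0,0,4.2]],
])

```text
t: 15.68
tcp_pos: [0.573, 0.0158, 0.0613]
tool_rot: [0.124, 0.992, 0.0, -0.001]
force: [-0.4, -0.6, -0.4]
finger_gap: 0.489
gripper_force: 0.0
```

>>> carry_out([
  [[0,0,0,0,0,0,3.9],[0,0,0,0,0,0,3.75],[0,0,0,0,0,0,3.65],[0,0,0,0,0,0,3.6],[0,0,0,0,0,0,3.585],[0,0,0,0,0,0,3.585],[0,0,0,0,0,0,3.585]],
])

```text
t: 16.27
tcp_pos: [0.5741, 0.0152, 0.0627]
tool_rot: [0.124, 0.992, -0.0, 0.001]
force: [-1.0, -2.2, 5.9]
finger_gap: 0.42
gripper_force: 5.2
```

>>> carry_out([
  [[0,0,-0.1,0,0,0,3.58],[0,0,-0.2,0,0,0,3.58],[0,0,-0.3,0,0,0,3.58],[0,0,-0.4,0,0,0,3.58],[0,0,-0.5,0,0,0,3.58],[0,0,-0.6,0,0,0,3.58]],
])

```text
t: 16.77
tcp_pos: [0.5732, 0.0158, 0.0674]
tool_rot: [0.124, 0.992, 0.0, -0.0]
force: [-0.1, 0.6, -4.0]
finger_gap: 0.425
gripper_force: 6.8
```

>>> carry_out([
  [[0.5,0,0,0,0,0,3.58],[1.3,0,0,0,0,0,3.58],[2.2,0.1,0,0,0,0,3.58],[3,0.2,0,0,0,0,3.58],[3.5,0.3,0,0,0,2,3.58],[3.5,0.4,0,0,0,6,3.58],[3.5,0.5,0,0,0,11,3.58],[3.5,0.5,0,0,0,16,3.58],[3.5,0.5,0,0,0,21,3.58],[3.5,0.5,0,0,0,26,3.58],[3.5,0.5,0,0,0,31,3.58],[3.5,0.5,0,0,0,36,3.58]],
])

```text
t: 17.77
tcp_pos: [0.5397, 0.0296, 0.0677]
tool_rot: [0.427, 0.904, -0.0, -0.001]
force: [0.1, -1.2, -4.6]
finger_gap: 0.422
gripper_force: 6.8
```

>>> carry_out([
  [[0,0,0,0,0,5,3.58],[0,0,0,0,0,10,3.58],[0,0,0,0,0,15,3.58],[0,0,0,0,0,20,3.58],[0,0,0,0,0,25,3.58],[0,0,0,0,0,30,3.58],[0,0,0,0,0,35,3.58],[0,0,0,0,0,40,3.58],[0,0,0,0,0,45,3.58],[0,0,0,0,0,50,3.58],[0,0,0,0,0,53,3.58],[0,0,0,0,0,54,3.58]],
])

```text
t: 18.77
tcp_pos: [0.5398, 0.0296, 0.0677]
tool_rot: [0.79, 0.613, -0.0, -0.0]
force: [0.3, 0.3, -4.1]
finger_gap: 0.421
gripper_force: 6.8
```

>>> carry_out([
  [[0,0,0,0,0,0,3.58],[0,0,0,0,0,0,3.58]],
])

```text
t: 18.93
tcp_pos: [0.5403, 0.0294, 0.0677]
tool_rot: [0.789, 0.614, -0.0, -0.0]
force: [0.5, -0.2, -3.9]
finger_gap: 0.42
gripper_force: 6.8
```

>>> carry_out([
  [[0,0.4,0,0,0,0,3.58],[0,1,0,0,0,0,3.58],[0,1.6,0,0,0,0,3.58],[0,2.1,0,0,0,0,3.58],[0,2.4,0.1,0,0,0,3.58],[0,2.4,0.3,0,0,0,3.58],[0,2.4,0.5,0,0,0,3.58],[0,2.4,0.6,0,0,0,3.58],[0,2.4,0.6,0,0,0,3.6],[0,2.4,0.6,0,0,0,3.7],[0,2.4,0.6,0,0,0,4.2],[0,2.4,0.6,0,0,0,5]],
])

```text
t: 19.93
tcp_pos: [0.564, 0.0233, 0.0618]
tool_rot: [0.79, 0.614, 0.0, 0.0]
force: [-0.9, -0.4, -0.3]
finger_gap: 0.583
gripper_force: 0.0
```

>>> carry_out([
  [[0,0,-0.5,0,0,0,6],[0,0,-2,0,0,0,6],[0,0,-5,0,0,0,6],[0,0,-8,0,0,0,6],[0,0,-11,0,0,0,6],[0,-1,-13,0,0,-5,6],[0,-3,-15,0,0,-12,6],[0,-5,-15.5,0,0,-19,6],[0,-6,-15.5,0,0,-26,6],[0,-6,-15.5,0,0,-33,6],[0,-6,-15.5,0,0,-40,6],[0,-6,-15.5,0,0,-47,6]],
])

```text
t: 20.93
tcp_pos: [0.5056, 0.0382, 0.2173]
tool_rot: [0.477, 0.879, 0.0, 0.0]
force: [-0.2, 0.6, 0.2]
finger_gap: 0.7
gripper_force: 0.0
```

>>> carry_out([
  [[0,0,0,0,0,-7,7],[0,0,0,0,0,-14,7],[0,0,0,0,0,-21,7],[0,0,0,0,0,-28,7],[0,0,0,0,0,-35,7],[0,0,0,0,0,-40,7],[0,0,0,0,0,-43,7],[0,0,0,0,0,-43,7],[0,0,0,0,0,-43,7],[0,0,0,0,0,-43,7]],
])

```text
t: 21.77
tcp_pos: [0.5059, 0.0381, 0.2169]
tool_rot: [0.125, 0.992, 0.0, 0.0]
force: [0.1, -0.0, -0.2]
finger_gap: 0.821
gripper_force: 0.0
```

```bash
python3 - <<'E'
from h import *
s=manip.sense(); print(s['t'],s['tcp_pos'],s['tool_rot'],s['force'],s['finger_gap'])
grab("wrist","wrist6")
dr=np.array([.970,-.242]); l=np.array([.242,.970]); c=.5416*dr+.1549*l
g=[proj("wrist6",np.append(c+.055*(a*dr+b*l),.03)) for a,b in((-1,-1),(-1,1),(1,1),(1,-1))]; print(np.round(g))
P=bust("wrist6",g); m=P.mean(0)[:2]; print("s",m@dr,"lat",m@l,"edges s",(P[:,:2]@dr).round(4),"lat",(P[:,:2]@l).round(4))
im=cv2.imread("pics/wrist6.png")
for q in g: cv2.circle(im,tuple(int(v) for v in np.round(q)),2,(255,0,0),-1)
cv2.imwrite("pics/v6.png",im)
E
```

```text
21.7667 [0.50589679 0.03808549 0.2168674 ] [1.25065783e-01 9.92148451e-01 1.41739719e-06 4.43928684e-05] [ 0.14933246 -0.03831418 -0.20263298] 0.8206096579866016
[[253. 180.]
 [375. 179.]
 [371. 285.]
 [260. 286.]]
[[1.8, -0.4], [0.1, 0.5], [-0.6, -0.6], [2.3, -1.2]]
c [0.56258728 0.02015508 0.03      ] sides [np.float64(0.1089), np.float64(0.1084), np.float64(0.1088), np.float64(0.107)] yaws [-14.0264696   75.57883624]
s 0.5408321279187597 lat 0.15569654782618203 edges s [0.486  0.4868 0.5956 0.5949] lat [0.1015 0.2099 0.2092 0.1022]
```

View pics/v6.png

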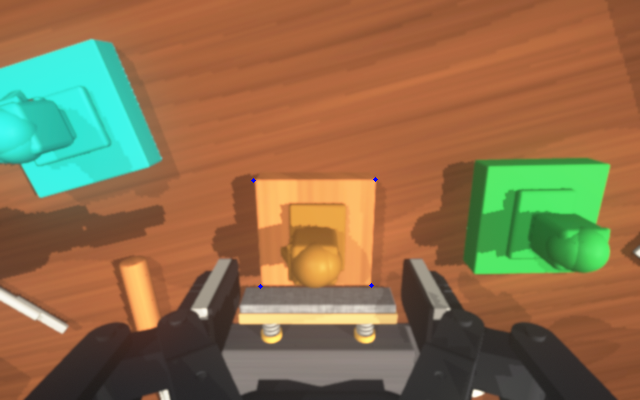

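The bust is turned, its left side facing the bar: plinth at (253,180) to (375,285), yaw -14.0°, centred within 1 mm. I go down behind it and push as before.

>>> carry_out([
  [[1,-0.2,0,0,0,0,7],[2,-0.4,2,0,0,0,7],[2.2,-0.4,5,0,0,0,7],[2.2,-0.4,8,0,0,0,7],[2.2,-0.4,11,0,0,0,7],[2.2,-0.4,13.5,0,0,0,7],[2.2,-0.4,15.5,0,0,0,7],[2.2,-0.4,17,0,0,0,7],[2.2,-0.4,18,0,0,0,7],[2.2,-0.4,18.5,0,0,0,7],[2.2,-0.4,18.5,0,0,0,7],[2.2,-0.4,18.5,0,0,0,7]],
])

```text
t: 22.82
tcp_pos: [0.4838, 0.0396, 0.0321]
tool_rot: [0.124, 0.992, -0.0, 0.0]
force: [-0.1, -0.4, 0.8]
finger_gap: 0.818
gripper_force: 0.0
```

>>> carry_out([
  [[-0.2,0,0,0,0,0,7],[-0.4,0,0,0,0,0,7],[-0.6,0,0,0,0,0,7],[-0.8,0,0,0,0,0,7],[-1,0,0,0,0,0,7],[-1.2,0,0,0,0,0,7],[-1.4,0,0,0,0,0,7],[-1.6,0,0,0,0,0,7],[-1.8,0,0,0,0,0,7],[-2,0,0,0,0,0,7],[-2.2,0,0,0,0,0,7],[-2.4,0,0,0,0,0,7]],
])

```text
t: 23.82
tcp_pos: [0.5044, 0.0342, 0.0315]
tool_rot: [0.124, 0.992, 0.0, -0.003]
force: [-4.4, 1.5, 3.3]
finger_gap: 0.82
gripper_force: 2.2
```

>>> carry_out([
  [[-0.1,0,0,0,0,0,7],[-0.2,0,0,0,0,0,7],[-0.3,0,0,0,0,0,7],[-0.4,0,0,0,0,0,7]],
])

```text
t: 24.15
tcp_pos: [0.5113, 0.0326, 0.0315]
tool_rot: [0.124, 0.992, -0.0, 0.0]
force: [-1.4, 0.5, -0.7]
finger_gap: 0.817
gripper_force: 0.8
```

>>> carry_out([
  [[-0.1,0,-0.02,0,0,0,7],[-0.2,0,-0.04,0,0,0,7],[-0.3,0,-0.06,0,0,0,7],[-0.4,0,-0.08,0,0,0,7]],
])

```text
t: 24.48
tcp_pos: [0.5148, 0.0317, 0.0325]
tool_rot: [0.124, 0.992, -0.0, 0.0]
force: [-1.5, 0.5, -1.3]
finger_gap: 0.819
gripper_force: 0.9
```

>>> carry_out([
  [[-0.1,0,-0.05,0,0,0,7],[-0.2,0,-0.1,0,0,0,7],[-0.3,0,-0.15,0,0,0,7]],
])

```text
t: 24.73
tcp_pos: [0.5161, 0.0314, 0.0337]
tool_rot: [0.124, 0.992, 0.0, -0.002]
force: [-4.4, 1.2, -1.9]
finger_gap: 0.823
gripper_force: 2.2
```

>>> carry_out([
  [[-0.1,0,-0.05,0,0,0,7],[-0.2,0,-0.1,0,0,0,7],[-0.3,0,-0.15,0,0,0,7]],
])

```text
t: 24.98
tcp_pos: [0.5197, 0.0304, 0.0354]
tool_rot: [0.124, 0.992, 0.0, -0.001]
force: [-4.6, 1.5, -2.5]
finger_gap: 0.818
gripper_force: 2.4
```

>>> carry_out([
  [[-0.1,0,0,0,0,0,7],[-0.2,0,0,0,0,0,7],[-0.3,0,0,0,0,0,7],[-0.4,0,0,0,0,0,7]],
])

```text
t: 25.32
tcp_pos: [0.524, 0.0293, 0.0354]
tool_rot: [0.124, 0.992, 0.0, -0.001]
force: [-5.3, 1.1, -1.8]
finger_gap: 0.822
gripper_force: 2.6
```

>>> carry_out([
  [[-0.1,0,0,0,0,0,7],[-0.2,0,0,0,0,0,7]],
])

```text
t: 25.48
tcp_pos: [0.5257, 0.0289, 0.0354]
tool_rot: [0.124, 0.992, 0.0, -0.001]
force: [-4.5, 1.5, -2.5]
finger_gap: 0.821
gripper_force: 2.7
```

Same TCP as in the first press (about 10 mm in). I hold it for a second, then back off slowly so that the damped bar returns with the piece.

>>> carry_out([
  [[0,0,0,0,0,0,7],[0,0,0,0,0,0,7],[0,0,0,0,0,0,7],[0,0,0,0,0,0,7],[0,0,0,0,0,0,7],[0,0,0,0,0,0,7],[0,0,0,0,0,0,7],[0,0,0,0,0,0,7],[0,0,0,0,0,0,7],[0,0,0,0,0,0,7],[0,0,0,0,0,0,7],[0,0,0,0,0,0,7]],
])

```text
t: 26.48
tcp_pos: [0.5261, 0.0288, 0.0355]
tool_rot: [0.124, 0.992, 0.0, -0.0]
force: [-5.4, 2.1, -2.7]
finger_gap: 0.823
gripper_force: 2.5
```

```bash
python3 - <<'E'
from h import *
grab("scene","scene7")
a,b=[cv2.cvtColor(cv2.imread(f"pics/{n}.png"),cv2.COLOR_BGR2HSV)[205:275,260:335] for n in("scene4","scene7")]
M=[cv2.inRange(x,(17,90,150),(30,255,255)) for x in(a,b)]
print([cv2.moments(m,True)["m10"]/max(1,m.sum()/255) for m in M],[cv2.moments(m,True)["m01"]/max(1,m.sum()/255) for m in M])
E
```

```text
[np.float64(49.9671052631579), np.float64(49.3640350877193)] [np.float64(19.353070175438596), np.float64(19.99122807017544)]
```

>>> carry_out([
  [[0.1,0,0,0,0,0,7],[0.2,0,0,0,0,0,7],[0.4,0,0,0,0,0,7],[0.6,0,0,0,0,0,7],[0.8,0,0,0,0,0,7],[1,0,0,0,0,0,7],[1.2,0,0,0,0,0,7],[1.6,0,0,0,0,0,7],[2.2,0,0,0,0,0,7],[3,0,-1,0,0,0,7],[3.5,0,-4,0,0,0,7],[3.5,0,-8,0,0,0,7]],
])

```text
t: 27.53
tcp_pos: [0.4886, 0.038, 0.1146]
tool_rot: [0.124, 0.992, 0.0, -0.004]
force: [0.3, -0.3, -0.8]
finger_gap: 0.819
gripper_force: 0.0
```

>>> carry_out([
  [[0,0,-4,0,0,0,7],[0,0,-8,0,0,0,7],[0,0,-9,0,0,0,7],[0,0,-9,0,0,0,7],[0,0,-9,0,0,0,7],[0,0,-9,0,0,0,7]],
])

```text
t: 28.03
tcp_pos: [0.4911, 0.0376, 0.2047]
tool_rot: [0.124, 0.992, 0.0, -0.001]
force: [0.9, -0.5, -1.0]
finger_gap: 0.82
gripper_force: 0.0
```

```bash
python3 - <<'E'
from h import *
s=manip.sense(); print(s['t'],s['tcp_pos'],s['tool_rot'],s['force'],s['finger_gap'])
grab("wrist","wrist8")
dr=np.array([.970,-.242]); l=np.array([.242,.970]); c=.558*dr+.1555*l
g=[proj("wrist8",np.append(c+.055*(a*dr+b*l),.03)) for a,b in((-1,-1),(-1,1),(1,1),(1,-1))]; print(np.round(g))
P=bust("wrist8",g); m=P.mean(0)[:2]; print("s",m@dr,"lat",m@l,"edges s",(P[:,:2]@dr).round(4),"lat",(P[:,:2]@l).round(4))
# felt front edge position at middle columns
w=cv2.imread("pics/wrist8.png"); hsv=cv2.cvtColor(w,cv2.COLOR_BGR2HSV); T=np.load("pics/wrist8.npy")
for cx in (275,355):
    print(cx,[(r,int(hsv[r,cx,1]),int(hsv[r,cx,2])) for r in range(int(g[2][1])-8,int(g[2][1])+30,2)])
E
```

```text
28.0333 [0.49111168 0.03759561 0.2047002 ] [ 1.24455659e-01  9.92224618e-01  1.42722725e-05 -1.04685416e-03] [ 0.92866846 -0.49502129 -1.01058339] 0.8200087694888073
[[258. 217.]
 [381. 216.]
 [376. 320.]
 [265. 320.]]
[[1.1, -0.3], [-0.4, 0.4], [0.0, 0.0], [0.0, 0.0]]
c [0.5789596  0.01594626 0.03      ] sides [np.float64(0.1103), np.float64(0.1086), np.float64(0.1096), np.float64(0.11)] yaws [-14.17471786  75.81239649]
s 0.5577318193357036 lat 0.15557609792470678 edges s [0.5025 0.5031 0.6127 0.6127] lat [0.1015 0.21   0.2104 0.1004]
275 [(311, 149, 253), (313, 149, 253), (315, 149, 253), (317, 150, 252), (319, 131, 199), (321, 49, 131), (323, 44, 134), (325, 31, 172), (327, 27, 205), (329, 27, 206), (331, 28, 202), (333, 70, 204), (335, 111, 249), (337, 105, 253), (339, 106, 253), (341, 109, 251), (343, 92, 249), (345, 39, 235), (347, 37, 193)]
355 [(311, 159, 244), (313, 158, 244), (315, 159, 244), (317, 157, 240), (319, 128, 179), (321, 59, 130), (323, 51, 134), (325, 36, 172), (327, 29, 214), (329, 28, 212), (331, 28, 210), (333, 65, 211), (335, 111, 249), (337, 99, 254), (339, 100, 254), (341, 103, 253), (343, 113, 248), (345, 115, 153), (347, 80, 96)]
```

The piece rests flat against the felt: yaw -14.2° against about -14°, centred within 1 mm, gap about 0. The robot is clear.

```bash
python3 -c "
from station import sign_off
print(sign_off())"
```

```text
the job is handed in; nothing more can be done
None
```

The job is handed in at about 28 s of the 72 s; the judge's result was not shown. I pressed both the nose side and the left-ear side flat and centred onto the felt, the bar about 10 to 12 mm in, for about a second each, and left the piece standing with its left-ear side flat against the bar. The head grip read 16.7 N for a moment at the first closing, above your 15 N guideline but under the 20 N failure limit; I carried the piece at about 7 N.

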